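# Thread rib and template on the two pins of the sloping stack stand

### The job

Load the sloping two-pin stack stand for sanding: thread the plywood rib blank over both pins, big hole on the tall pin and slot on the short pin, until it lies flat on the pins' shoulders, then thread the aluminium template over the same pins until it lies flat on top of the rib. The swing arm with the short pin is clamped at a different angle each time, so feel for the short pin. Leave the paint jar, the mixing cup and the sanding block where they are.

Things in the scene. Friction and masses are not known exactly. Their poses are not given: they have to be found in the camera images.
- rib_mid (a point): Rib blank: loose plywood bar, 130 x 44 x 8 mm, square ends, 60 g, also a 16 mm hole at its middle. Centre, half-way up; +x along it toward the big round through-hole (12 mm, at x = +40 mm), z normal to its faces; through-slot 13 (x) by 9 mm (y) at x = -40 mm. Starts flat on the table, +x within 26 degrees of straight away from the robot, left or right of the other part.
- rib_hole (a point): centre of the rib's big round hole, at half thickness (40 mm from rib_mid along +x); same axes as rib_mid
- template_mid (a point): Template: loose aluminium bar, 108 x 44 x 6 mm plus a round nose 13 mm beyond the big-hole end, 90 g. Centre, half-way up; +x along it toward the big round through-hole (12 mm, at x = +40 mm), z normal to its faces; through-slot 13 (x) by 9 mm (y) at x = -40 mm. Starts flat on the table, +x within 26 degrees of straight away from the robot, left or right of the other part.
- template_hole (a point): centre of the template's big round hole, at half thickness (40 mm from template_mid along +x); same axes as template_mid
- stand: Stack stand, fixed: dark steel foot 150 x 70 mm (origin under its centre, x away from the robot) and a deck sloping 25 degrees, rising away from the robot. Two parallel steel pins with shoulders 14 mm high stand square to the deck, so they lean 25 degrees toward the robot. Tall pin: higher up the slope. Short pin: on the swing arm, 80 mm down the slope from the tall pin.
- tall_seat (a point): On the tall pin's axis, on top of its shoulder, where the first part's underside rests; z up along the pins, x up the slope on the deck's centre line, y level to the left. Tall pin: 10 mm diameter, 34 mm long above this point, the last 8 mm tapering to a 4 mm end; shoulder 21 mm wide.
- short_pivot (a point): Pivot of the aluminium swing arm (26 mm wide, on the deck), on the tall pin's axis at the deck; axes as tall_seat. The arm is clamped stiffly, up to 8 degrees (0.14 rad) either way of -x; its angle is not reported. Its short pin: 7 mm diameter, 22 mm long above a shoulder level with the tall pin's, last 5 mm tapering to a 3 mm end. It is met 12 mm after the tall pin.
- jar: bystander, to be left alone: loose black-capped paint jar, 34 mm wide, 56 mm high; origin at the centre of its underside
- cup: bystander, to be left alone: loose white mixing cup, 43 mm wide, 32 mm high; origin at the centre of its underside
- sander: bystander, to be left alone: loose sanding block, 55 x 85 x 42 mm; origin at the centre of its underside
Mind the look-alikes: they are no part of the job. There is more than one size of the part that bears rib_mid; the job needs the larger.

How it is judged:
On the way:
1. the rib is threaded over both pins and lies flat on their shoulders (x of rib_hole in the frame of tall_seat between -0.003 and 0.003 m and y of rib_hole in the frame of tall_seat between -0.003 and 0.003 m and z of rib_hole in the frame of tall_seat between 0.002 and 0.006 m and x of rib_mid in the frame of tall_seat below -0.03 m and angle between the z axis of rib_mid and the z axis of tall_seat, either way round below 0.07 rad and angle between the x axis of rib_mid and the x axis of tall_seat, either way round below 0.25 rad), for 0.2 s.
At the end, for the whole second after the job is handed in: Rib flat on the shoulders, template flat on the rib, both on both pins: big holes within 3 mm of the tall pin's axis in x and y, heights (mid-thickness 4 and 11 mm above the shoulders) within 2 mm, square to the pins within 4 degrees, long axes within 14 degrees of the deck's centre line (all of step 1 and x of template_hole in the frame of tall_seat between -0.003 and 0.003 m and y of template_hole in the frame of tall_seat between -0.003 and 0.003 m and z of template_hole in the frame of tall_seat between 0.009 and 0.013 m and x of template_mid in the frame of tall_seat below -0.03 m and angle between the z axis of template_mid and the z axis of tall_seat, either way round below 0.07 rad and angle between the x axis of template_mid and the x axis of tall_seat, either way round below 0.25 rad); the robot touches nothing.
It fails at once if the paint jar is moved more than 20 mm (distance of jar from where it was at the start of the episode above 0.02 m).
It fails at once if the mixing cup is moved more than 20 mm (distance of cup from where it was at the start of the episode above 0.02 m).
It fails at once if the sanding block is moved more than 20 mm (distance of sander from where it was at the start of the episode above 0.02 m).
It also fails if it takes over 61 s, if anything falls off the work surface, if the arm or the gripper's body presses on something with over 40 N, if the wrist force passes 120 N, or if a joint passes its speed limit or range.

### The arm

A 6-joint arm with a two-finger parallel gripper is mounted at the origin on a cart in front of the work surface, level with it; the furniture and walls round the work are solid. World frame = base frame: x ahead of the robot, y to its left, z up, the work surface at z = 0. Lengths are in m, angles in rad, forces in N, time in s.
With the tool pointing down it reaches from about 0.3 to 0.775 m from the base axis. Payload 14.6 kg.
Tool frame: the origin (TCP) lies between the finger pads; the fingertips stand 14 mm ahead of it and the grasp point (between the pads) lies 5 mm behind it; z points along the fingers, y is the line along which they close (so a half turn about z gives the same grasp; the last joint's range is limited). The gripper opens to 94 mm and grips with 3 to 60 N. Pads are 16 mm wide; open, the fingers measure 119 mm over their backs; the gripper's body (75 mm by 177 mm) begins 78 mm behind the grasp point.
Start: joints at [-1.379, 0.3, 1.521, -0, 1.321, -0.067], TCP at [0.141, -0.532, 0.219] pointing down, gripper open.
Joint ranges: [-3.03, 3.03], [-0.79, 2.21], [0.23, 2.52], [-1.04, 4.18], [0, 3.07], [-2.55, 2.55]. Speed limits (rad/s): [2.22, 2.22, 2.57, 3.14, 3.14, 3.14].

### API

Orientations are given as [roll, pitch, yaw] about the fixed x, y, z axes, in that order (R = Rz(yaw) Ry(pitch) Rx(roll)).
In Python, from station import ctrl gives the robot as it stands. The module is installed in compiled form; this text tells all that it offers.
- The arm moves only by the tool move_arm, never from a script. Its argument "targets" is a list of rows, each a list of 7 numbers: the opening, from -1 (shut) to 1 (fully open), then the shift along the tool's x, y, z in units of 50 mm (1.0 is 50 mm), then the turn, a rotation vector about the tool's x, y, z in rad. A call has 1 to 12 rows; each row is the pose to reach, as a shift and turn from the pose commanded when the call began, along the tool's axes at that moment; what a row does not reach only later rows make up. A row lasts 1/10 s, in which the tool goes at most 50 mm and 8.59 degrees, less where a joint would pass 70% of its speed; a pose out of reach is approached as far as the arm can. A call with a gripper value outside its range is refused whole. The fingers move at their own pace and stop on an object; "grip_force" is the grip in N (left out, the last holds). Time passes only in rows, so rows that repeat a pose let the fingers close. It gives the time, the measured TCP pose, the force, the opening and the grip force at its end, in the units of the state.
- ctrl.get_obs(): the state, without advancing time (a new reading comes with each control period).
- ctrl.camera(name): name is "scene" or "top" or "wrist"; returns (picture, depth): 400x640x3 uint8, red, green, blue; 400x640 float32, m along the optical axis (not along the pixel's ray), 0 where there is no reading.
- ctrl.camera_params(name): a dict with "intrinsics" (3x3 intrinsics, pixels), "rvec" (rotation vector, rad) and "tvec" (3), from world to camera coordinates, as OpenCV has them; the wrist camera has in their place "T_tool_cam" (4x4, takes a point from camera to tool coordinates, whose origin is the TCP and whose axes are the flange's). Camera axes: x right, y down, z forward; pixel columns grow to the right and rows downward; lengths in m; the calibration is good to about 2 mm. A picture is of the moment at which its call begins: read the wrist's pose just before it. camera_params takes no time and is no camera call.
- ctrl.hand_in(): hands the job in; it is judged then, once.
Trained networks look in the newest picture that a camera, given by its name, has taken for a name from the list of things; names that differ only in an ending like _2 or _b are one class to them, and where a whole thing is asked for, a point or a joint stands for the part that bears it (a point fixed in the world has none). Each returns a list of dicts, best first, with "score" (0 to 1); they miss things now and then, are a little off and sometimes report something else, mostly with a low value. They report only what shows in the picture. A call takes as long as a camera call. They do not tell look-alikes from the thing itself.
- ctrl.cut_out(camera, target): "region" (400x640 bool, what is visible of it) and "point" ([column, row] in pixels, amid what is visible of it).
- ctrl.tip_of(camera, target): "point" ([column, row] in pixels: a listed point, or the origin of a listed thing).
The state is a dict: "time_s": time; "qpos": joint angles; "joint_vel": joint speeds; "tau": joint torques, N m; "ee_pos": TCP position; "eef_rot": TCP orientation; "force": force on the tool from outside, world axes, zero at the start; "moment": the same for the moment, N m; "grip_width": finger opening in m; "grip_force": force on a finger pad.
Only numpy, scipy, OpenCV 4.12 (cv2) and the standard library are available. Lean on these libraries where they do the work, as an engineer would, in place of code of your own. Each camera call takes 0.05 s, during which the arm holds its last target. There are 200 camera calls.

## Working session

There is one attempt and no reset: what is moved stays moved. The work goes in short steps, Python scripts to look and compute and a tool call to move; the robot and the scene stay as the last step left them, time stands still between calls to the robot, and variables do not carry over. Pictures are saved under pics/ and viewed, at most 12 in all, crops included, and the job is handed in when it is done.

Besides the shell and the picture viewer there is one more tool, called after "Call:" as name(argument=value, ...), one argument or row to a line, values as JSON. move_arm: Moves the arm, as the interface text tells. Its arguments: {"type":"object","properties":{"targets":{"type":"array"},"grip_force":{"type":"number"}},"required":["targets"]}

```bash
mkdir -p pics; cat > h.py <<'E'
import numpy as np, cv2
from scipy.spatial.transform import Rotation as R
from station import ctrl
np.set_printoptions(precision=4,suppress=True)
def toolpose():
    o=ctrl.get_obs(); T=np.eye(4); T[:3,3]=o['ee_pos']
    r=np.array(o['eef_rot'],float)
    T[:3,:3]=R.from_euler('xyz',r).as_matrix() if r.size==3 else (R.from_quat(r).as_matrix() if r.size==4 else r.reshape(3,3))
    return T
def cam(name):
    """snap: returns img, depth, K, T_world_cam"""
    p=ctrl.camera_params(name); K=np.array(p['intrinsics'])
    if name=='wrist': T=toolpose()@np.array(p['T_tool_cam'])
    else:
        M=np.eye(4);M[:3,:3]=cv2.Rodrigues(np.array(p['rvec'],float))[0];M[:3,3]=np.ravel(p['tvec']);T=np.linalg.inv(M)
    i,d=ctrl.camera(name); return i,d,K,T
def pt(uv,z,K,T):
    u=np.asarray(uv,float).reshape(-1,2);z=np.broadcast_to(z,len(u))
    c=np.c_[(u[:,0]-K[0,2])/K[0,0]*z,(u[:,1]-K[1,2])/K[1,1]*z,z]
    return c@T[:3,:3].T+T[:3,3]
def plane(uv,n,d,K,T):
    """intersect pixel rays with n.p=d"""
    r=pt(uv,1.,K,T)-T[:3,3]; s=(d-T[:3,3]@n)/(r@n); return T[:3,3]+r*s[:,None]
def proj(P,K,T):
    c=(np.atleast_2d(P)-T[:3,3])@T[:3,:3]; return (c[:,:2]/c[:,2:])*[K[0,0],K[1,1]]+[K[0,2],K[1,2]]
def save(n,i): cv2.imwrite('pics/'+n,i[...,::-1])
E
python3 - <<'E'
from h import *
o=ctrl.get_obs();print(o)
for c in('top','scene'):
    i,d,K,T=cam(c);save(c+'1.png',i);np.savez(c+'1.npz',i=i,d=d,K=K,T=T);print(c,T[:3,3],K[0,0])
    for n in('rib_mid','template_mid','stand','jar','cup','sander'):
        for r in ctrl.cut_out(c,n)[:3]:
            m=r['region'];ys,xs=np.nonzero(m&(d>0));P=pt(np.c_[xs,ys],d[ys,xs],K,T)
            print(n,round(r['score'],2),np.array(r['point']),m.sum(),np.median(P,0),P.min(0),P.max(0))
    for n in('rib_mid','rib_hole','template_mid','template_hole','tall_seat','short_pivot'):
        for r in ctrl.tip_of(c,n)[:3]:
            print(n,round(r['score'],2),np.array(r['point']))
print(ctrl.camera_params('wrist'))
E
```

```text
{'time_s': 0.0, 'qpos': array([-1.3786,  0.3005,  1.5216, -0.    ,  1.3207, -0.0666]), 'joint_vel': array([-0.0009,  0.0013,  0.0016, -0.0007,  0.0008, -0.0001]), 'tau': array([  0.0016, -53.181 , -35.2739,   0.071 ,   0.0243,  -0.0001]), 'ee_pos': array([ 0.1407, -0.5314,  0.2189]), 'eef_rot': array([-3.1404, -0.0001,  0.2588]), 'force': array([ 0.0501,  0.4646, -0.7385]), 'moment': array([-0.0207,  0.0313,  0.0398]), 'grip_force': 0.0, 'grip_width': 0.0941351827042293}
top [ 0.5163 -0.022   1.1151] 375.83892991791004
rib_mid 0.72 [315.4 224.7] 651 [ 0.5058 -0.0182  0.0069] [ 0.4415 -0.0567 -0.0055] [0.5706 0.0204 0.0129]
rib_mid 0.58 [416.4 127.8] 336 [ 0.7925 -0.3093  0.0044] [ 0.7451 -0.3315 -0.0057] [ 0.8411 -0.2861  0.011 ]
template_mid 0.87 [382.6 228.9] 535 [ 0.4952 -0.2002  0.0049] [ 0.4341 -0.2236 -0.0033] [ 0.551  -0.1766  0.0108]
template_mid 0.32 [216.1 259.4] 657 [0.4172 0.2727 0.0404] [ 0.384   0.2357 -0.0041] [0.4441 0.3201 0.0469]
stand 0.8 [274.  195.6] 1255 [0.6005 0.1173 0.024 ] [ 0.5226  0.0791 -0.0043] [0.6815 0.1714 0.1186]
stand 0.75 [319.2 228.3] 641 [ 0.5031
[... 1654 characters left out ...]
 -0.0001] [0.456  0.3646 0.0575]
sander 0.71 [287.  235.5] 891 [ 0.5003 -0.0209  0.0085] [ 0.439  -0.0608 -0.0006] [0.5723 0.0226 0.0129]
rib_mid 0.91 [289.9 239.3]
rib_mid 0.8 [471.1 261.3]
rib_hole 0.97 [296.4 222.8]
rib_hole 0.75 [460.7 270. ]
template_mid 0.59 [330.3 297.6]
template_hole 0.75 [345.7 288.3]
tall_seat 0.7 [299.8 155.5]
short_pivot 0.61 [298.2 159.4]
{'intrinsics': array([[322.5431,   0.    , 313.1049],
       [  0.    , 322.5431, 204.4163],
       [  0.    ,   0.    ,   1.    ]]), 'T_tool_cam': array([[-0.0015, -0.9595, -0.2816,  0.0815],
       [ 1.    , -0.0013, -0.0008, -0.0002],
       [ 0.0004, -0.2816,  0.9595, -0.1658],
       [ 0.    ,  0.    ,  0.    ,  1.    ]])}
```

```bash
python3 - <<'E'
from h import *
i=np.load('top1.npz')['i'];save('a.png',cv2.resize(i[100:300,190:450],(780,600),interpolation=cv2.INTER_CUBIC))
E
```

```text
(no output)
```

View pics/a.png

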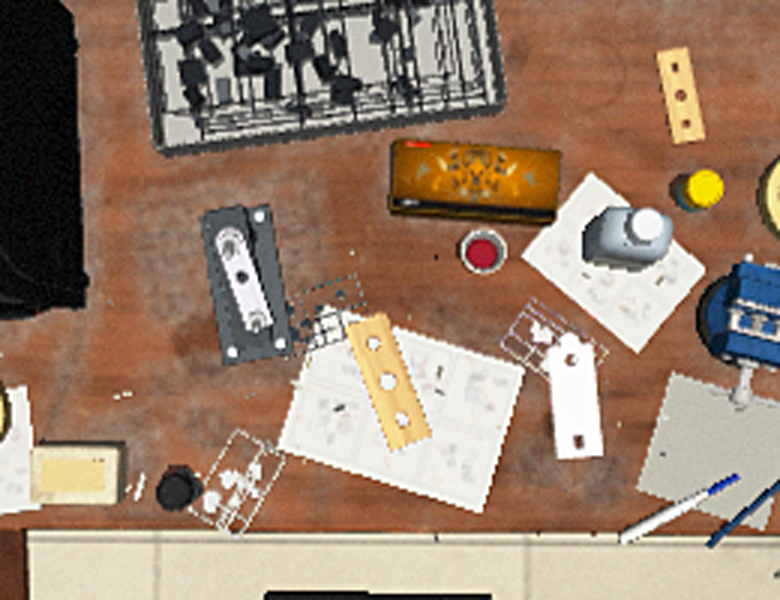

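```bash
cat >> h.py <<'E'
def go(p,Rm,T=None):
    """shift(50mm units)+rotvec from current pose (or T) to world TCP p, rotation Rm; rows needed"""
    T=toolpose() if T is None else T
    s=T[:3,:3].T@(np.array(p)-T[:3,3])/.05; w=R.from_matrix(T[:3,:3].T@Rm).as_rotvec()
    print('shift',s.round(3),'turn',w.round(3),'rows>=',round(max(np.linalg.norm(s),np.linalg.norm(w)/.15),1))
def down(yaw): return R.from_euler('xyz',[np.pi,0,yaw]).as_matrix()
E
python3 - <<'E'
from h import *
go([.505,-.018,.17],down(.37))
E
```

```text
shift [ 9.672 -8.067  0.989] turn [-0.     0.    -0.111] rows>= 12.6
```

Call:
move_arm(
  targets=[
    [1,9.67,-8.07,0,0,0,-0.11],
    [1,9.67,-8.07,0,0,0,-0.11],
    [1,9.67,-8.07,0,0,0,-0.11],
    [1,9.67,-8.07,0,0,0,-0.11],
    [1,9.67,-8.07,0,0,0,-0.11],
    [1,9.67,-8.07,0.99,0,0,-0.11],
    [1,9.67,-8.07,0.99,0,0,-0.11],
    [1,9.67,-8.07,0.99,0,0,-0.11],
    [1,9.67,-8.07,0.99,0,0,-0.11],
    [1,9.67,-8.07,0.99,0,0,-0.11],
    [1,9.67,-8.07,0.99,0,0,-0.11],
    [1,9.67,-8.07,0.99,0,0,-0.11],
  ],
)

```text
time_s: 2.5
ee_pos: [0.4869, -0.0425, 0.1742]
eef_rot: [3.141, -0.001, 0.369]
force: [0.3, -2.1, 0.0]
grip_width: 0.094
grip_force: 0.0
```

Call:
move_arm(
  targets=[
    [1,0,0,0,0,0,0],
    [1,0,0,0,0,0,0],
    [1,0,0,0,0,0,0],
    [1,0,0,0,0,0,0],
    [1,0,0,0,0,0,0],
    [1,0,0,0,0,0,0],
  ],
)

```text
time_s: 3.1
ee_pos: [0.4858, -0.0452, 0.1744]
eef_rot: [3.141, -0.0, 0.368]
force: [0.1, 0.5, -0.2]
grip_width: 0.0941
grip_force: 0.0
```

```bash
python3 - <<'E'
from h import *
print(toolpose())
i,d,K,T=cam('wrist');save('w1.png',i);np.savez('w1.npz',i=i,d=d,K=K,T=T)
n=np.array([0,0,1.])
for r in ctrl.cut_out('wrist','rib_mid')[:2]:
    m=r['region'];c=max(cv2.findContours(m.astype(np.uint8),0,2)[0],key=cv2.contourArea)[:,0]
    ys,xs=np.nonzero(m&(d>0));print(r['score'],r['point'],np.median(pt(np.c_[xs,ys],d[ys,xs],K,T),0))
    print(cv2.minAreaRect(plane(c,n,.008,K,T)[:,:2].astype(np.float32)))
for n_ in('rib_mid','rib_hole','tall_seat'):
    for r in ctrl.tip_of('wrist',n_)[:2]: print(n_,r['score'],r['point'],plane(r['point'],n,.008,K,T))
E
```

```text
[[ 0.9332  0.3595  0.0004  0.4858]
 [ 0.3595 -0.9332 -0.0001 -0.0452]
 [ 0.0003  0.0002 -1.      0.1744]
 [ 0.      0.      0.      1.    ]]
rib_mid 0.63 [297.5, 162.4] [[ 0.5073 -0.0191  0.008 ]]
rib_hole 0.65 [294.0, 122.4] [[ 0.5437 -0.002   0.008 ]]
tall_seat 0.7 [438.4, 236.0] [[ 0.4865 -0.1926  0.008 ]]
```

View pics/w1.png

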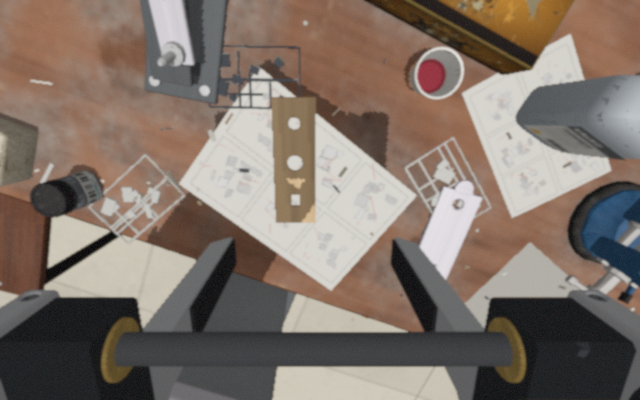

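```bash
cat >> h.py <<'E'
def bar(i,d,K,T,c,top,rad=.09):
    """min-area rect of material with height about `top` near c (depth based)"""
    v,u=np.mgrid[:400,:640];P=pt(np.c_[u.ravel(),v.ravel()],d.ravel(),K,T).reshape(400,640,3)
    m=(d>0)&(abs(P[...,2]-top)<top*.5)&(np.hypot(P[...,0]-c[0],P[...,1]-c[1])<rad)
    m=cv2.morphologyEx(m.astype(np.uint8),cv2.MORPH_OPEN,np.ones((3,3)))
    q=max(cv2.findContours(m,0,2)[0],key=cv2.contourArea)[:,0]
    return cv2.minAreaRect(plane(q,np.array([0,0,1.]),top,K,T)[:,:2].astype(np.float32)),np.median(P[m>0][:,2]),m
E
python3 - <<'E'
from h import *
z=np.load('w1.npz');i,d,K,T=[z[k] for k in('i','d','K','T')]
print(bar(i,d,K,T,(.507,-.019),.008)[:2],bar(i,d,K,T,(.492,-.2),.006)[:2])
P=plane([[294,122.8],[295,162.3],[295.5,200]],np.array([0,0,1.]),.008,K,T);print(P,np.arctan2(*(P[0]-P[2])[1::-1]))
go([.507,-.018,.10],down(.37)); go([.56,.09,.20],down(.2))
E
```

```text
(((0.5055451393127441, -0.015957705676555634), (0.12950952351093292, 0.04331325739622116), 21.077550888061523), np.float64(0.008583520613573536)) (((0.49692851305007935, -0.19545628130435944), (0.11277472972869873, 0.051647525280714035), 5.25115442276001), np.float64(0.006503302883220652))
[[ 0.5433 -0.0021  0.008 ]
 [ 0.5065 -0.0166  0.008 ]
 [ 0.4687 -0.031   0.008 ]] 0.3695918055822274
shift [ 0.585 -0.345  1.485] turn [ 0.    -0.    -0.001] rows>= 1.6
shift [ 2.352 -1.978 -0.515] turn [ 0.    -0.     0.169] rows>= 3.1
```

```bash
cat >> h.py <<'E'
def tilt(yaw): return R.from_euler('xyz',[np.pi,-np.deg2rad(25),yaw]).as_matrix()
E
python3 - <<'E'
from h import *
Q=tilt(.13); go(np.array([.6,.115,.065])-.12*Q[:,2],Q); print(np.array([.6,.115,.065])-.12*Q[:,2])
E
```

```text
shift [ 2.293 -2.396  0.01 ] turn [-0.052  0.434  0.235] rows>= 3.3
[0.5497 0.1084 0.1738]
```

Call:
move_arm(
  targets=[
    [1,2.29,-2.4,0,-0.05,0.43,0.24],
    [1,2.29,-2.4,0,-0.05,0.43,0.24],
    [1,2.29,-2.4,0,-0.05,0.43,0.24],
    [1,2.29,-2.4,0,-0.05,0.43,0.24],
    [1,2.29,-2.4,0,-0.05,0.43,0.24],
    [1,2.29,-2.4,0,-0.05,0.43,0.24],
    [1,2.29,-2.4,0,-0.05,0.43,0.24],
    [1,2.29,-2.4,0,-0.05,0.43,0.24],
    [1,2.29,-2.4,0,-0.05,0.43,0.24],
    [1,2.29,-2.4,0,-0.05,0.43,0.24],
  ],
)

```text
time_s: 4.35
ee_pos: [0.5496, 0.1082, 0.1743]
eef_rot: [-3.139, -0.432, 0.124]
force: [-0.3, 0.1, -0.2]
grip_width: 0.094
grip_force: 0.0
```

```bash
python3 - <<'E'
from h import *
print(toolpose())
i,d,K,T=cam('wrist');save('w2.png',i);np.savez('w2.npz',i=i,d=d,K=K,T=T)
for n_ in('tall_seat','short_pivot','stand'):
    for r in ctrl.tip_of('wrist',n_)[:2]: print(n_,r['score'],r['point'])
save('w2c.png',cv2.resize(i[30:270,160:480],(800,600),interpolation=cv2.INTER_CUBIC))
E
```

```text
[[ 0.9013  0.1246  0.4149  0.5496]
 [ 0.1121 -0.9922  0.0544  0.1082]
 [ 0.4185 -0.0025 -0.9082  0.1743]
 [ 0.      0.      0.      1.    ]]
tall_seat 0.69 [300.8, 165.8]
short_pivot 0.9 [300.7, 160.6]
stand 0.59 [304.3, 212.9]
```

View pics/w2c.png

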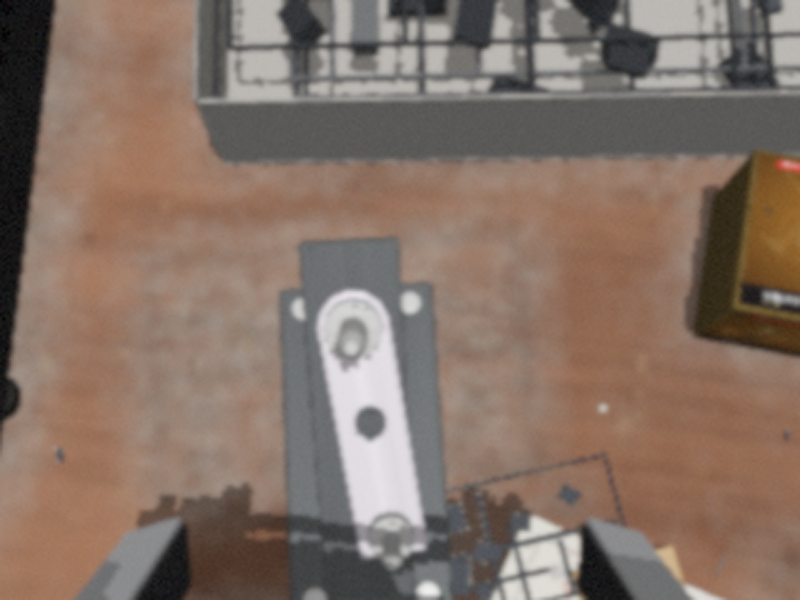

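```bash
python3 - <<'E'
from h import *
z=np.load('w2.npz');i,d,K,T=[z[k] for k in('i','d','K','T')]
C=lambda a:np.array(a,float)/2.5+[160,30]
# foot edges on table-ish plane (foot top unknown thickness): direction only
for e in([[281,292],[291,560]],[[432,283],[443,560]]):
    P=plane(C(e),np.array([0,0,1.]),.01,K,T);v=P[0]-P[1];print('foot edge',P[:,:2],np.arctan2(v[1],v[0]))
m=np.zeros((400,640),np.uint8);cv2.fillPoly(m,[C([[304,245],[396,242],[418,520],[320,520]]).astype(int)],1)
ys,xs=np.nonzero((m>0)&(d>0));P=pt(np.c_[xs,ys],d[ys,xs],K,T)
for psi in(.09,.12,.15):
    n=np.array([-np.sin(.4363)*np.cos(psi),-np.sin(.4363)*np.sin(psi),np.cos(.4363)])
    h=P@n; H,E=np.histogram(h,np.arange(-.26,-.14,.002));k=H>0;print(psi,dict(zip(E[:-1][k].round(3),H[k])))
for c in([351,326],[349,345],[392,535],[395,557],[370,422],[355,400]):
    u=C(c).round().astype(int);w=d[u[1]-1:u[1]+2,u[0]-1:u[0]+2];p=pt(u,np.median(w),K,T)[0];print(c,p,p@n)
E
```

```text
foot edge [[0.6648 0.1692]
 [0.5473 0.1482]] 0.17775997348412031
foot edge [[0.6772 0.1023]
 [0.5553 0.0836]] 0.15273260118680396
0.09 {np.float64(-0.26): np.int64(3), np.float64(-0.258): np.int64(4), np.float64(-0.256): np.int64(8), np.float64(-0.254): np.int64(9), np.float64(-0.252): np.int64(5), np.float64(-0.25): np.int64(3), np.float64(-0.248): np.int64(1), np.float64(-0.242): np.int64(2), np.float64(-0.24): np.int64(1), np.float64(-0.208): np.int64(19), np.float64(-0.206): np.int64(796), np.float64(-0.204): np.int64(943), np.float64(-0.202): np.int64(34), np.float64(-0.2): np.int64(1072), np.float64(-0.198): np.int64(822), np.float64(-0.196): np.int64(41), np.float64(-0.194): np.int64(129), np.float64(-0.192): np.int64(172), np.float64(-0.19): np.int64(116), np.float64(-0.188): np.int64(2), np.float64(-0.186): np.int64(6), np.float64(-0.184): np.int64(3), np.float64(-0.182): np.int64(1), np.float64(-0.18): np.int64(6), np.float64(-0.178): np.int64(4), np.float64(-0.176): np.int64(5), np.float64(-0.174): np.int64(2), np.float64(-0.172): np.int64(5), np.float64(-0.17): np.int64(5
[... 2347 characters left out ...]
64(5), np.float64(-0.176): np.int64(4), np.float64(-0.174): np.int64(3), np.float64(-0.172): np.int64(3), np.float64(-0.17): np.int64(4), np.float64(-0.168): np.int64(4), np.float64(-0.166): np.int64(18), np.float64(-0.164): np.int64(13), np.float64(-0.162): np.int64(31), np.float64(-0.16): np.int64(35), np.float64(-0.158): np.int64(21), np.float64(-0.156): np.int64(1)}
[351, 326] [0.6251 0.1285 0.1096] -0.16996774965944472
[349, 345] [0.6162 0.1269 0.1191] -0.15751426553739986
[392, 535] [0.562  0.1066 0.0593] -0.18777504671699818
[395, 557] [0.554  0.1049 0.0737] -0.1712965047445628
[370, 422] [0.6008 0.1197 0.0712] -0.1940376175108773
[355, 400] [0.6087 0.1262 0.0695] -0.19933000514064328
```

```bash
python3 - <<'E'
from h import *
z=np.load('w2.npz');i,d,K,T=[z[k] for k in('i','d','K','T')]
v,u=np.mgrid[30:275,250:370];P=pt(np.c_[u.ravel(),v.ravel()],d[30:275,250:370].ravel(),K,T)
P=P[d[30:275,250:370].ravel()>0]
best=None
from scipy.optimize import least_squares
a0=P[abs(P@(-tilt(.15)[:,2])+.2058)<.004]; a0=a0[(a0[:,0]>.56)&(a0[:,0]<.68)]
f=lambda x:a0@np.array([-np.sin(x[1])*np.cos(x[0]),-np.sin(x[1])*np.sin(x[0]),np.cos(x[1])])-x[2]
r=least_squares(f,[.15,.4363,-.2058],loss='cauchy',f_scale=.0005);print('deck psi,tilt,h',r.x,len(a0))
for psi in(.15,.165):
    Q=tilt(psi);S=np.c_[Q[:,0],-Q[:,1],-Q[:,2]]; L=P@S  # coords up-slope, left, normal
    for nm,c in(('tall',[.6251,.1285,.1096]),('short',[.562,.1066,.0593])):
        c=np.array(c)@S; near=L[np.hypot(L[:,0]-c[0],L[:,1]-c[1])<.02]
        sh=near[abs(near[:,2]+.1918)<.002]
        if nm=='short': sh=near[abs(near[:,2]+.1918)<.003]
        fit=lambda q:least_squares(lambda x:np.clip(np.hypot(q[:,0]-x[0],q[:,1]-x[1])-.0105,0,None)+0*x[0],q[:,:2].mean(0)).x
        print(psi,nm,'ring n',len(sh),'minCirc',cv2.minEnclosingCircle(sh[:,:2].astype(np.float32)),'h',np.median(sh[:,2]))
        for lo,hi in((-.186,-.178),(-.178,-.170),(-.170,-.164),(-.164,-.150)):
            t=near[(near[:,2]>lo)&(near[:,2]<hi)]
            if len(t)>3: print('   ',lo,len(t),t.mean(0),np.ptp(t,axis=0))
E
```

```text
deck psi,tilt,h [ 0.1876  0.4346 -0.2048] 1976
0.15 tall ring n 271 minCirc ((0.6191972494125366, 0.03336511179804802), 0.010356799699366093) h -0.19151202287259364
    -0.186 13 [ 0.623   0.033  -0.1817] [0.0026 0.0083 0.0072]
    -0.178 15 [ 0.623   0.0329 -0.1747] [0.0029 0.008  0.0069]
    -0.17 26 [ 0.6217  0.0327 -0.1661] [0.0079 0.0088 0.0058]
    -0.164 101 [ 0.6198  0.033  -0.1597] [0.0086 0.0086 0.0079]
0.15 short ring n 195 minCirc ((0.540332019329071, 0.022035619243979454), 0.008948802947998047) h -0.19145117951470433
    -0.186 32 [ 0.5423  0.0222 -0.1822] [0.0047 0.0065 0.0077]
    -0.178 47 [ 0.5416  0.0217 -0.1729] [0.0056 0.0054 0.0077]
    -0.17 9 [ 0.5398  0.0218 -0.1694] [0.002  0.0035 0.0009]
0.165 tall ring n 270 minCirc ((0.6195834279060364, 0.02372942492365837), 0.010354818776249886) h -0.19165898908452905
    -0.186 13 [ 0.6234  0.0234 -0.1819] [0.0026 0.0083 0.0072]
    -0.178 16 [ 0.6235  0.0233 -0.1745] [0.0029 0.008  0.0078]
    -0.17 25 [ 0.622   0.0232 -0.1661] [0.0079 0.0089 0.0057]
    -0.164 101 [ 0.6202  0.0236 -0.1599] [0.0086 0.0086 0.0079]
0.165 short ring n 194 minCirc ((0.5405784249305725, 0.013459524139761925), 0.008945034816861153) h -0.1915616172264508
    -0.186 31 [ 0.5425  0.0137 -0.1822] [0.0046 0.0066 0.0076]
    -0.178 47 [ 0.5418  0.0133 -0.173 ] [0.0056 0.0055 0.0077]
    -0.17 9 [ 0.5401  0.0134 -0.1695] [0.002  0.0035 0.0009]
```

```bash
cat >> h.py <<'E'
PSI=.155; Q0=tilt(.15); S0=np.c_[Q0[:,0],-Q0[:,1],-Q0[:,2]]
TALL=S0@[.6192,.0332,-.1917]; SHORT=S0@[.5400,.0219,-.1917]   # shoulder-top points
N=-tilt(PSI)[:,2]; AX=TALL-SHORT; AX-=N*(AX@N); AX/=np.linalg.norm(AX)
def Rpart(): return np.c_[AX,np.cross(-N,AX),-N]   # tool rot: x along part, z down the pins
E
python3 - <<'E'
from h import *
print(TALL,SHORT,AX,N)
go([.506,-.0165,.10],down(.369)); T=np.eye(4);T[:3,:3]=down(.369);T[:3,3]=[.506,-.0165,.1];go([.506,-.0165,.0155],down(.369),T)
E
```

```text
[0.63   0.1288 0.0879] [0.5607 0.1069 0.0545] [0.8659 0.2737 0.4186] [-0.4176 -0.0652  0.9063]
shift [-1.688  2.377  0.85 ] turn [ 0.05 -0.43 -0.24] rows>= 3.3
shift [-0.   -0.    1.69] turn [0. 0. 0.] rows>= 1.7
```

Call:
move_arm(
  targets=[
    [1,-1.69,2.38,0.1,0.05,-0.43,-0.24],
    [1,-1.69,2.38,0.1,0.05,-0.43,-0.24],
    [1,-1.69,2.38,0.4,0.05,-0.43,-0.24],
    [1,-1.69,2.38,0.85,0.05,-0.43,-0.24],
    [1,-1.69,2.38,0.85,0.05,-0.43,-0.24],
    [1,-1.69,2.38,0.85,0.05,-0.43,-0.24],
    [1,-1.69,2.38,0.85,0.05,-0.43,-0.24],
    [1,-1.69,2.38,0.85,0.05,-0.43,-0.24],
    [1,-1.69,2.38,0.85,0.05,-0.43,-0.24],
    [1,-1.69,2.38,0.85,0.05,-0.43,-0.24],
  ],
)

```text
time_s: 5.55
ee_pos: [0.506, -0.0164, 0.1004]
eef_rot: [3.141, -0.001, 0.369]
force: [0.1, 0.1, -0.4]
grip_width: 0.0941
grip_force: 0.0
```

```bash
python3 - <<'E'
from h import *
print(toolpose()[:3,3])
i,d,K,T=cam('wrist')
print(bar(i,d,K,T,(.506,-.017),.008)[:2])
for n_ in('rib_mid','rib_hole'):
    for r in ctrl.tip_of('wrist',n_)[:2]: print(n_,r['score'],r['point'],plane(r['point'],np.array([0,0,1.]),.008,K,T))
go([.506,-.0165,.0155],down(.369))
save('w3.png',i)
E
```

```text
[ 0.506  -0.0164  0.1004]
(((0.5052108764648438, -0.01654782146215439), (0.12991520762443542, 0.04408019036054611), 21.174924850463867), np.float64(0.00858133519870069))
rib_mid 0.87 [313.7, 210.5] [[ 0.5065 -0.0162  0.008 ]]
rib_hole 0.86 [312.3, 163.2] [[ 0.5433 -0.0008  0.008 ]]
shift [ 0.001 -0.     1.692] turn [ 0. -0. -0.] rows>= 1.7
```

Call:
move_arm(
  targets=[
    [1,0,0,1.0,0,0,0],
    [1,0,0,1.5,0,0,0],
    [1,0,0,1.69,0,0,0],
    [1,0,0,1.69,0,0,0],
    [1,0,0,1.69,0,0,0],
    [-0.3,0,0,1.69,0,0,0],
    [-0.3,0,0,1.69,0,0,0],
    [-0.3,0,0,1.69,0,0,0],
    [-0.3,0,0,1.69,0,0,0],
    [-0.3,0,0,1.69,0,0,0],
    [-0.3,0,0,1.69,0,0,0],
    [-0.3,0,0,1.69,0,0,0],
  ],
  grip_force=40,
)

```text
time_s: 6.9
ee_pos: [0.5059, -0.0166, 0.0154]
eef_rot: [3.142, 0.0, 0.369]
force: [-0.5, 0.3, 0.2]
grip_width: 0.0434
grip_force: 40.0
```

Call:
move_arm(
  targets=[
    [-0.3,0,0,-0.5,0,0,0],
    [-0.3,0,0,-1.5,0,0,0],
    [-0.3,0,0,-2.6,0,0,0],
    [-0.3,0,0,-3.2,0,0,0],
    [-0.3,0,0,-3.2,0,0,0],
    [-0.3,0,0,-3.2,0,0,0],
    [-0.3,0,0,-3.2,0,0,0],
  ],
)

```text
time_s: 7.6
ee_pos: [0.5053, -0.0165, 0.1739]
eef_rot: [-3.14, 0.002, 0.369]
force: [0.1, 0.4, -1.7]
grip_width: 0.0431
grip_force: 40.0
```

```bash
python3 - <<'E'
from h import *
X=toolpose();print(X)
i,d,K,T=cam('wrist');save('w4.png',i);Ti=np.linalg.inv(X)
for n_ in('rib_mid','rib_hole'):
    for r in ctrl.tip_of('wrist',n_)[:2]:
        n=-X[:3,2];P=plane(r['point'],n,n@(X[:3,3])-.0075,K,T)[0];print(n_,r['score'],r['point'],Ti[:3,:3]@P+Ti[:3,3])
E
```

```text
[[ 0.9328  0.3604 -0.0025  0.5053]
 [ 0.3604 -0.9328  0.0002 -0.0165]
 [-0.0022 -0.0011 -1.      0.1739]
 [ 0.      0.      0.      1.    ]]
rib_mid 0.66 [474.3, 228.4] [0.0163 0.0918 0.0075]
rib_mid 0.63 [313.1, 252.5] [ 0.0014 -0.0005  0.0075]
rib_hole 0.92 [313.2, 187.0] [ 0.0407 -0.0004  0.0075]
```

View pics/w4.png

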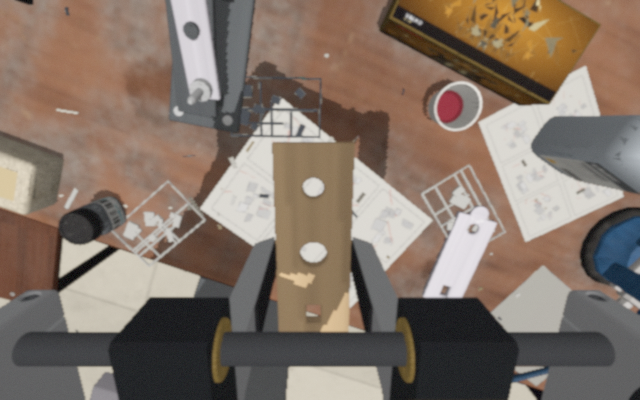

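```bash
cat >> h.py <<'E'
def tcp(h,off,Rm=None):
    """TCP so that the held part's hole at tool offset off (x,y,underside z) is at height h over tall seat"""
    Rm=Rpart() if Rm is None else Rm; return TALL+N*h-Rm@np.array(off)
E
python3 - <<'E'
from h import *
o=[.0403,-.0003,.0155];A=tcp(.05,o);print(A);go(A,Rpart());
E
```

```text
[0.5679 0.1132 0.1305]
shift [ 2.101 -1.971  0.873] turn [-0.077  0.432  0.075] rows>= 3.0
```

Call:
move_arm(
  targets=[
    [-0.3,2.1,-1.97,-0.3,-0.077,0.432,0.075],
    [-0.3,2.1,-1.97,-0.3,-0.077,0.432,0.075],
    [-0.3,2.1,-1.97,-0.3,-0.077,0.432,0.075],
    [-0.3,2.1,-1.97,-0.3,-0.077,0.432,0.075],
    [-0.3,2.1,-1.97,-0.1,-0.077,0.432,0.075],
    [-0.3,2.1,-1.97,0.4,-0.077,0.432,0.075],
    [-0.3,2.1,-1.97,0.87,-0.077,0.432,0.075],
    [-0.3,2.1,-1.97,0.87,-0.077,0.432,0.075],
    [-0.3,2.1,-1.97,0.87,-0.077,0.432,0.075],
    [-0.3,2.1,-1.97,0.87,-0.077,0.432,0.075],
    [-0.3,2.1,-1.97,0.87,-0.077,0.432,0.075],
  ],
)

```text
time_s: 8.85
ee_pos: [0.5688, 0.1129, 0.133]
eef_rot: [3.077, -0.436, 0.307]
force: [-0.4, -0.6, 0.8]
grip_width: 0.0431
grip_force: 40.0
```

```bash
python3 - <<'E'
from h import *
X=toolpose();print(X[:3,3], ctrl.get_obs()['force'])
o=[.0403,-.0003,.0155];go(tcp(.05,o),Rpart());go(tcp(.036,o),Rpart())
i,d,K,T=cam('wrist');save('w5.png',cv2.resize(i[80:320,190:450],(650,600),interpolation=cv2.INTER_CUBIC))
Ti=np.linalg.inv(X)
for r in ctrl.tip_of('wrist','rib_hole')[:2]:
    n=-X[:3,2];P=plane(r['point'],n,n@(X[:3,3])-.0075,K,T)[0];print(r['score'],r['point'],Ti[:3,:3]@P+Ti[:3,3])
print('tall tip px',proj([TALL+N*.034,TALL+N*.026],K,T),'short tip',proj(SHORT+N*.022,K,T))
E
```

```text
[0.5688 0.1129 0.133 ] [-0.406  -0.5644  0.7577]
shift [-0.037 -0.013  0.039] turn [ 0.001 -0.004  0.   ] rows>= 0.1
shift [-0.038 -0.014  0.319] turn [ 0.001 -0.004  0.   ] rows>= 0.3
0.61 [309.6, 186.7] [ 0.0411 -0.0021  0.0075]
tall tip px [[311.8765 181.4532]
 [311.9066 178.8926]] short tip [[312.1639 284.5838]]
```

View pics/w5.png

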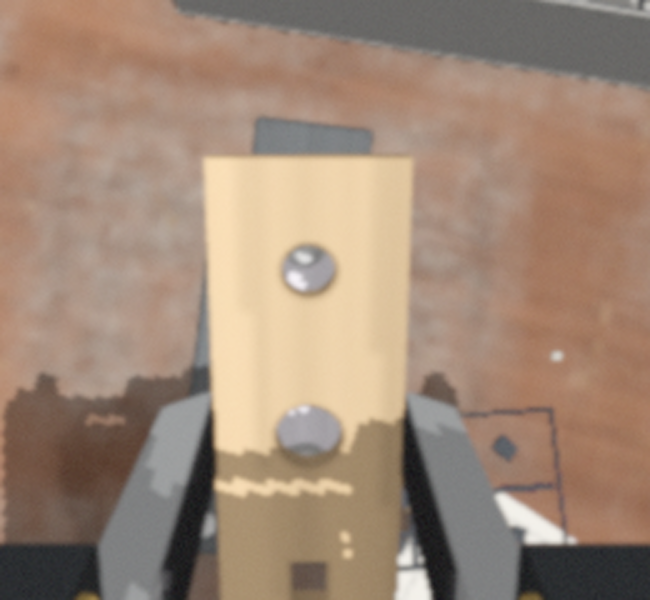

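Call:
move_arm(
  targets=[
    [-0.3,0,0,0,0,0,0],
    [-0.3,0,0,0,0,0,0],
  ],
)

```text
time_s: 9.15
ee_pos: [0.5684, 0.1132, 0.1322]
eef_rot: [3.077, -0.435, 0.307]
force: [0.3, 0.0, -0.2]
grip_width: 0.0436
grip_force: 40.0
```

```bash
python3 - <<'E'
from h import *
o=[.0403,-.0003,.0155];go(tcp(.05,o),Rpart());go(tcp(.026,o),Rpart());go(tcp(.0,o),Rpart())
E
```

```text
shift [-0.023 -0.006  0.027] turn [ 0.001 -0.003  0.   ] rows>= 0.0
shift [-0.025 -0.006  0.507] turn [ 0.001 -0.003  0.   ] rows>= 0.5
shift [-0.026 -0.006  1.027] turn [ 0.001 -0.003  0.   ] rows>= 1.0
```

Call:
move_arm(
  targets=[
    [-0.3,-0.025,-0.005,0.1,0,0,0],
    [-0.3,-0.025,-0.005,0.2,0,0,0],
    [-0.3,-0.025,-0.005,0.3,0,0,0],
    [-0.3,-0.025,-0.005,0.4,0,0,0],
    [-0.3,-0.025,-0.005,0.46,0,0,0],
    [-0.3,-0.025,-0.005,0.46,0,0,0],
    [-0.3,-0.025,-0.005,0.46,0,0,0],
  ],
)

```text
time_s: 9.85
ee_pos: [0.5769, 0.1145, 0.1106]
eef_rot: [3.077, -0.434, 0.307]
force: [0.4, -0.0, -0.4]
grip_width: 0.0431
grip_force: 40.0
```

```bash
cat >> h.py <<'E'
def rep(o):
    """state in stand frame: hole offset from tall axis (part axes x,y) and height; force in part axes"""
    X=toolpose();B=np.c_[AX,np.cross(N,AX),N];p=X[:3,3]+X[:3,:3]@np.array(o)-TALL
    ob=ctrl.get_obs();print('hole mm',1e3*(B.T@p),'force up-slope,left,normal',B.T@ob['force'],'moment',B.T@ob['moment'],ob['grip_width'],ob['time_s'])
E
python3 - <<'E'
from h import *
rep([.0403,-.0003,.0155])
E
```

```text
hole mm [-0.129  -0.0334 28.205 ] force up-slope,left,normal [ 0.1317 -0.1058 -0.5491] moment [-0.0082  0.1855 -0.0361] 0.04308361499688502 9.85
```

Call:
move_arm(
  targets=[
    [-0.3,0,0,0.08,0,0,0],
    [-0.3,0,0,0.14,0,0,0],
    [-0.3,0,0,0.2,0,0,0],
    [-0.3,0,0,0.2,0,0,0],
    [-0.3,0,0,0.2,0,0,0],
  ],
)

```text
time_s: 10.35
ee_pos: [0.581, 0.1152, 0.1014]
eef_rot: [3.077, -0.434, 0.307]
force: [0.0, -0.5, -1.3]
grip_width: 0.0434
grip_force: 40.0
```

```bash
python3 - <<'E'
from h import *
rep([.0403,-.0003,.0155])
i,d,K,T=cam('wrist');save('w6.png',cv2.resize(i[150:320,230:400],(600,600),interpolation=cv2.INTER_CUBIC))
E
```

```text
hole mm [-0.175  -0.0328 18.1503] force up-slope,left,normal [-0.6767 -0.3842 -1.1913] moment [0.0278 0.2481 0.0331] 0.0433996915254307 10.35
```

View pics/w6.png

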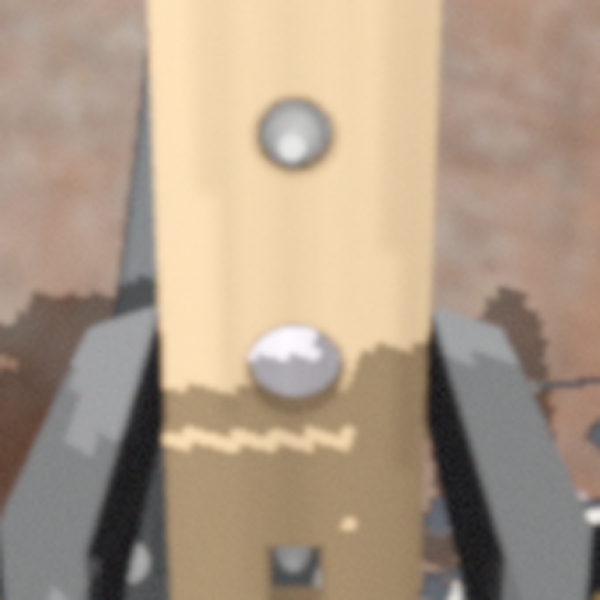

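The tall pin sits in the big hole at crop (293,133), and the short pin shows centred in the slot at (293,560). I'll carry on down.

Call:
move_arm(
  targets=[
    [-0.3,0,0,0.08,0,0,0],
    [-0.3,0,0,0.16,0,0,0],
    [-0.3,0,0,0.24,0,0,0],
    [-0.3,0,0,0.3,0,0,0],
    [-0.3,0,0,0.34,0,0,0],
    [-0.3,0,0,0.34,0,0,0],
    [-0.3,0,0,0.34,0,0,0],
  ],
)

```text
time_s: 11.1
ee_pos: [0.5882, 0.1163, 0.0861]
eef_rot: [3.077, -0.434, 0.307]
force: [0.3, 0.5, -0.8]
grip_width: 0.0436
grip_force: 40.0
```

```bash
python3 - <<'E'
from h import *
rep([.0403,-.0003,.0155])
E
```

```text
hole mm [-0.0836 -0.0388  1.2303] force up-slope,left,normal [ 0.109   0.4579 -0.8766] moment [-0.0185  0.2248  0.0225] 0.04356846643809279 11.1
```

Call:
move_arm(
  targets=[
    [-0.3,0,0,0.02,0,0,0],
    [-0.3,0,0,0.04,0,0,0],
    [-0.3,0,0,0.05,0,0,0],
    [-0.3,0,0,0.05,0,0,0],
  ],
)

```text
time_s: 11.5
ee_pos: [0.5891, 0.1165, 0.0845]
eef_rot: [3.077, -0.434, 0.307]
force: [-9.5, -1.8, 9.7]
grip_width: 0.0431
grip_force: 40.0
```

```bash
python3 - <<'E'
from h import *
rep([.0403,-.0003,.0155])
E
```

```text
hole mm [ 0.0704 -0.0687 -0.6733] force up-slope,left,normal [-4.6264  0.2956 12.8531] moment [0.1177 0.9472 0.0015] 0.04306606916274042 11.5
```

Call:
move_arm(
  targets=[
    [0.3,0,0,0,0,0,0],
    [0.3,0,0,0,0,0,0],
    [0.3,0,0,0,0,0,0],
    [0.3,0,0,0,0,0,0],
    [0.3,0,0,-0.3,0,0,0],
    [0.5,0,0,-1,0,0,0],
    [1,0,0,-1.8,0,0,0],
    [1,0,0,-2.2,0,0,0],
    [1,0,0,-2.2,0,0,0],
    [1,0,0,-2.2,0,0,0],
  ],
)

```text
time_s: 12.5
ee_pos: [0.5431, 0.1093, 0.1831]
eef_rot: [3.077, -0.434, 0.307]
force: [-0.6, 0.1, -1.2]
grip_width: 0.0933
grip_force: 0.0
```

```bash
python3 - <<'E'
from h import *
X=toolpose();i,d,K,T=cam('wrist');save('w7.png',cv2.resize(i[60:320,180:460],(646,600),interpolation=cv2.INTER_CUBIC));np.savez('w7.npz',i=i,d=d,K=K,T=T)
B=np.c_[AX,np.cross(N,AX),N]
v,u=np.mgrid[60:300,220:420];dd=d[60:300,220:420].ravel();P=(pt(np.c_[u.ravel(),v.ravel()],dd,K,T)-TALL)@B
P=P[dd>0];m=(abs(P[:,2]-.008)<.005)&(abs(P[:,1])<.03)&(P[:,0]<.03)&(P[:,0]>-.11);P=P[m]
A=np.c_[P[:,:2],np.ones(len(P))];c=np.linalg.lstsq(A,P[:,2],rcond=None)[0];print(len(P),'plane',c,P.min(0),P.max(0))
for r in ctrl.tip_of('wrist','rib_hole')[:2]: print(r['score'],r['point'],(plane(r['point'],N,N@TALL+.008,K,T)-TALL)@B)
# template pick approach
go([.495,-.198,.14],down(.09))
E
```

```text
6263 plane [0.     0.0102 0.0081] [-0.1061 -0.0226  0.003 ] [0.0247 0.0215 0.0125]
0.89 [313.0, 161.2] [[-0.0019 -0.0001  0.008 ]]
shift [-2.866  5.583 -0.039] turn [ 0.016 -0.437  0.199] rows>= 6.3
```

View pics/w7.png

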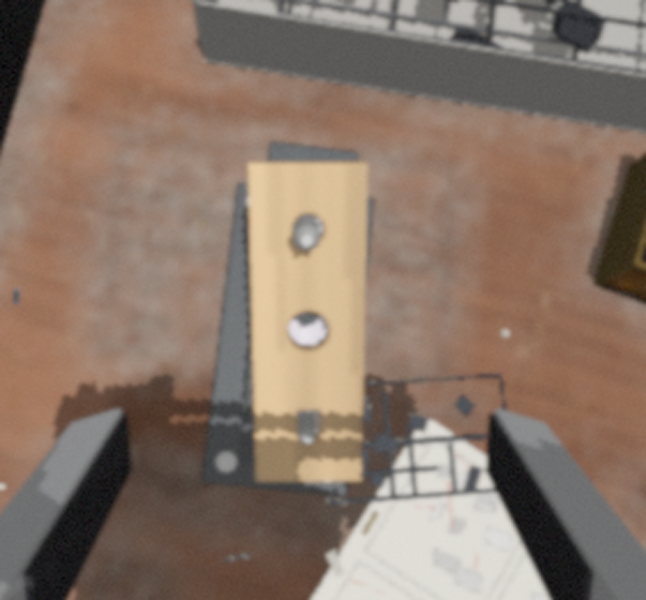

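```bash
python3 - <<'E'
from h import *
z=np.load('top1.npz');d,K,T=z['d'],z['K'],z['T']
v,u=np.mgrid[:400,:640];P=pt(np.c_[u.ravel(),v.ravel()],d.ravel(),K,T)[d.ravel()>0]
for y0 in np.arange(-.36,-.04,.04):
    print(round(y0,2),[int(1e3*max(P[(P[:,0]>=x0)&(P[:,0]<x0+.04)&(P[:,1]>=y0)&(P[:,1]<y0+.04),2],default=-1)) for x0 in np.arange(.4,.76,.04)])
E
```

```text
-0.36 [14, 5, 60, 97, 97, 95, 50, 54, 6]
-0.32 [5, 5, 6, 5, 5, 7, 52, 54, 9]
-0.28 [5, 6, 4, 5, 7, 134, 134, 5, 4]
-0.24 [8, 9, 10, 9, 5, 132, 136, 5, 5]
-0.2 [7, 9, 10, 10, 5, 5, 48, 50, 47]
-0.16 [4, 5, 5, 4, 4, 33, 49, 50, 49]
-0.12 [5, 7, 4, 5, 4, 35, 48, 49, 48]
-0.08 [5, 10, 9, 5, 5, 4, 47, 50, 48]
```

Call:
move_arm(
  targets=[
    [1,-0.8,0.8,-0.4,0,0,0],
    [1,-2.87,5.58,-0.4,0.016,-0.437,0.2],
    [1,-2.87,5.58,-0.4,0.016,-0.437,0.2],
    [1,-2.87,5.58,-0.4,0.016,-0.437,0.2],
    [1,-2.87,5.58,-0.4,0.016,-0.437,0.2],
    [1,-2.87,5.58,-0.4,0.016,-0.437,0.2],
    [1,-2.87,5.58,-0.4,0.016,-0.437,0.2],
    [1,-2.87,5.58,-0.04,0.016,-0.437,0.2],
    [1,-2.87,5.58,-0.04,0.016,-0.437,0.2],
    [1,-2.87,5.58,-0.04,0.016,-0.437,0.2],
    [1,-2.87,5.58,-0.04,0.016,-0.437,0.2],
    [1,-2.87,5.58,-0.04,0.016,-0.437,0.2],
  ],
)

```text
time_s: 13.8
ee_pos: [0.4952, -0.1976, 0.1417]
eef_rot: [3.141, -0.003, 0.09]
force: [-0.7, -0.4, 0.9]
grip_width: 0.0943
grip_force: 0.0
```

```bash
python3 - <<'E'
from h import *
print(toolpose()[:3,3],ctrl.get_obs()['eef_rot'])
i,d,K,T=cam('wrist');save('w8.png',i)
print(bar(i,d,K,T,(.495,-.198),.006)[:2])
m=bar(i,d,K,T,(.495,-.198),.006)[2];save('m.png',np.dstack([i[...,0]|m*255,i[...,1],i[...,2]])[80:330,190:450])
for n_ in('template_mid','template_hole'):
    for r in ctrl.tip_of('wrist',n_)[:2]: print(n_,r['score'],r['point'],plane(r['point'],np.array([0,0,1.]),.006,K,T))
E
```

```text
[ 0.4952 -0.1976  0.1417] [ 3.1414 -0.0027  0.0901]
(((0.4931555986404419, -0.19696438312530518), (0.12134864181280136, 0.05021826550364494), 5.076116561889648), np.float64(0.006577437694222199))
template_mid 0.73 [315.8, 205.8] [[ 0.4874 -0.2006  0.006 ]]
template_hole 0.71 [316.0, 165.4] [[ 0.5268 -0.1972  0.006 ]]
```

View pics/m.png

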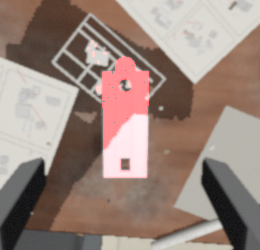

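```bash
python3 - <<'E'
from h import *
go([.4872,-.2006,.0162],down(.087))
E
```

```text
shift [-0.169  0.043  2.507] turn [ 0.    -0.003  0.003] rows>= 2.5
```

Call:
move_arm(
  targets=[
    [1,-0.17,0.04,0.7,0,-0.003,0.003],
    [1,-0.17,0.04,1.4,0,-0.003,0.003],
    [1,-0.17,0.04,2.1,0,-0.003,0.003],
    [1,-0.17,0.04,2.4,0,-0.003,0.003],
    [1,-0.17,0.04,2.48,0,-0.003,0.003],
    [1,-0.17,0.04,2.48,0,-0.003,0.003],
    [1,-0.17,0.04,2.48,0,-0.003,0.003],
    [1,-0.17,0.04,2.48,0,-0.003,0.003],
  ],
)

```text
time_s: 14.75
ee_pos: [0.4875, -0.2008, 0.0183]
eef_rot: [3.141, -0.001, 0.086]
force: [-1.0, -0.3, 0.4]
grip_width: 0.0941
grip_force: 0.0
```

Call:
move_arm(
  targets=[
    [1,0,0,0.03,0,0,0],
    [1,0,0,0.03,0,0,0],
    [-0.3,0,0,0.03,0,0,0],
    [-0.3,0,0,0.03,0,0,0],
    [-0.3,0,0,0.03,0,0,0],
    [-0.3,0,0,0.03,0,0,0],
    [-0.3,0,0,0.03,0,0,0],
    [-0.3,0,0,0.03,0,0,0],
    [-0.3,0,0,0.03,0,0,0],
  ],
  grip_force=40,
)

```text
time_s: 15.65
ee_pos: [0.487, -0.2006, 0.0157]
eef_rot: [-3.141, 0.001, 0.086]
force: [0.4, 0.6, -0.8]
grip_width: 0.0433
grip_force: 40.0
```

Call:
move_arm(
  targets=[
    [-0.3,0,0,-0.5,0,0,0],
    [-0.3,0,0,-1.5,0,0,0],
    [-0.3,0,0,-2.6,0,0,0],
    [-0.3,0,0,-3.2,0,0,0],
    [-0.3,0,0,-3.2,0,0,0],
    [-0.3,0,0,-3.2,0,0,0],
    [-0.3,0,0,-3.2,0,0,0],
  ],
)

```text
time_s: 16.35
ee_pos: [0.4865, -0.2003, 0.1741]
eef_rot: [-3.14, 0.003, 0.086]
force: [-0.0, -0.5, -2.0]
grip_width: 0.0434
grip_force: 40.0
```

```bash
python3 - <<'E'
from h import *
X=toolpose();print(X[:3,3])
i,d,K,T=cam('wrist');save('w9.png',cv2.resize(i[150:340,220:410],(570,570),interpolation=cv2.INTER_CUBIC));Ti=np.linalg.inv(X)
for n_ in('template_mid','template_hole'):
    for r in ctrl.tip_of('wrist',n_)[:2]:
        n=-X[:3,2];P=plane(r['point'],n,n@(X[:3,3])-.0105,K,T)[0];print(n_,r['score'],r['point'],Ti[:3,:3]@P+Ti[:3,3])
E
```

```text
[ 0.4865 -0.2003  0.1741]
template_mid 0.96 [312.4, 250.7] [ 0.0011 -0.0007  0.0105]
```

View pics/w9.png

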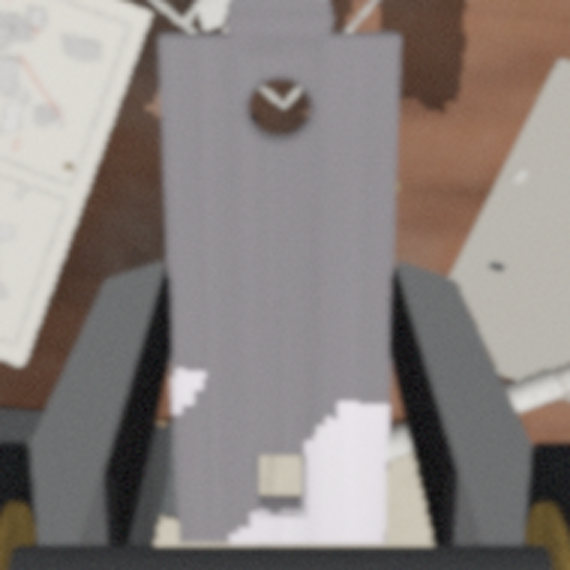

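```bash
python3 - <<'E'
from h import *
X=toolpose();p=ctrl.camera_params('wrist');K=np.array(p['intrinsics']);T=X@np.array(p['T_tool_cam']);n=-X[:3,2]
P=plane([[313.2,185.7],[313.6,308.3]],n,n@X[:3,3]-.0097,K,T);print((P-X[:3,3])@X[:3,:3])
o=[.0403,-.0003,.0157];A=tcp(.06,o);print(A);go(A,Rpart());go(A+[0,0,.04],Rpart())
E
```

```text
[[ 0.0409 -0.0002  0.0097]
 [-0.0378 -0.      0.0097]]
[0.5636 0.1125 0.1397]
shift [ 2.074 -6.102  0.696] turn [-0.017  0.44  -0.203] rows>= 6.5
shift [ 2.072 -6.103 -0.104] turn [-0.017  0.44  -0.203] rows>= 6.4
```

Call:
move_arm(
  targets=[
    [-0.3,2.06,-6.1,-0.6,-0.017,0.44,-0.203],
    [-0.3,2.06,-6.1,-0.6,-0.017,0.44,-0.203],
    [-0.3,2.06,-6.1,-0.6,-0.017,0.44,-0.203],
    [-0.3,2.06,-6.1,-0.6,-0.017,0.44,-0.203],
    [-0.3,2.06,-6.1,-0.6,-0.017,0.44,-0.203],
    [-0.3,2.06,-6.1,-0.6,-0.017,0.44,-0.203],
    [-0.3,2.06,-6.1,-0.6,-0.017,0.44,-0.203],
    [-0.3,2.06,-6.1,-0.6,-0.017,0.44,-0.203],
    [-0.3,2.06,-6.1,-0.1,-0.017,0.44,-0.203],
    [-0.3,2.06,-6.1,0.4,-0.017,0.44,-0.203],
    [-0.3,2.06,-6.1,0.7,-0.017,0.44,-0.203],
    [-0.3,2.06,-6.1,0.7,-0.017,0.44,-0.203],
  ],
)

```text
time_s: 17.7
ee_pos: [0.5621, 0.1112, 0.1379]
eef_rot: [3.076, -0.429, 0.306]
force: [0.1, 0.2, -0.3]
grip_width: 0.0432
grip_force: 40.0
```

Call:
move_arm(
  targets=[
    [-0.3,0,0,0,0,0,0],
    [-0.3,0,0,0,0,0,0],
    [-0.3,0,0,0,0,0,0],
  ],
)

```text
time_s: 18.0
ee_pos: [0.5637, 0.112, 0.1416]
eef_rot: [3.075, -0.435, 0.307]
force: [0.1, -0.2, -1.2]
grip_width: 0.043
grip_force: 40.0
```

```bash
python3 - <<'E'
from h import *
o=[.0410,-.0003,.0157];rep(o);go(tcp(.06,o),Rpart());go(tcp(.028,o),Rpart())
E
```

```text
hole mm [ 1.5178 -0.6433 61.8355] force up-slope,left,normal [-0.4926 -0.1976 -1.1573] moment [0.059  0.2417 0.0215] 0.04297566311933328 18.0
shift [-0.029 -0.013  0.034] turn [ 0.002 -0.003  0.001] rows>= 0.0
shift [-0.032 -0.014  0.674] turn [ 0.002 -0.003  0.001] rows>= 0.7
```

Call:
move_arm(
  targets=[
    [-0.3,-0.03,-0.012,0.2,0.002,-0.003,0.001],
    [-0.3,-0.03,-0.012,0.35,0.002,-0.003,0.001],
    [-0.3,-0.03,-0.012,0.45,0.002,-0.003,0.001],
    [-0.3,-0.03,-0.012,0.55,0.002,-0.003,0.001],
    [-0.3,-0.03,-0.012,0.65,0.002,-0.003,0.001],
    [-0.3,-0.03,-0.012,0.65,0.002,-0.003,0.001],
    [-0.3,-0.03,-0.012,0.65,0.002,-0.003,0.001],
  ],
)

```text
time_s: 18.7
ee_pos: [0.5756, 0.1144, 0.1105]
eef_rot: [3.078, -0.431, 0.306]
force: [-0.3, 0.7, -0.7]
grip_width: 0.0429
grip_force: 40.0
```

```bash
python3 - <<'E'
from h import *
o=[.0410,-.0003,.0157];rep(o);go(tcp(.010,o),Rpart())
i,d,K,T=cam('wrist');save('w10.png',cv2.resize(i[150:320,230:400],(600,600),interpolation=cv2.INTER_CUBIC))
E
```

```text
hole mm [-0.6512  0.1743 28.3745] force up-slope,left,normal [-0.3337  0.7533 -0.535 ] moment [ 0.0163  0.198  -0.0039] 0.042890399578253385 18.7
shift [0.013 0.004 0.368] turn [-0.     0.001 -0.   ] rows>= 0.4
```

View pics/w10.png

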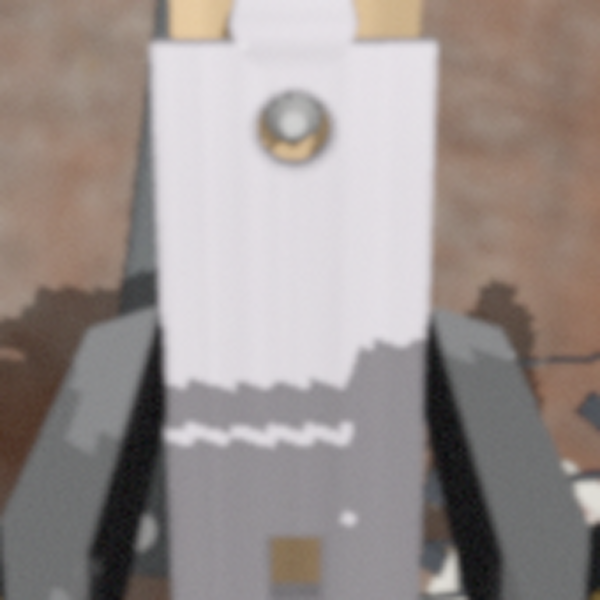

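Call:
move_arm(
  targets=[
    [-0.3,0.026,0.004,0,0,0,0],
    [-0.3,0.026,0.004,0.08,0,0,0],
    [-0.3,0.026,0.004,0.15,0,0,0],
    [-0.3,0.026,0.004,0.2,0,0,0],
    [-0.3,0.026,0.004,0.2,0,0,0],
  ],
)

```text
time_s: 19.25
ee_pos: [0.5808, 0.1152, 0.1015]
eef_rot: [3.078, -0.43, 0.306]
force: [-0.3, -0.2, -0.8]
grip_width: 0.0431
grip_force: 40.0
```

```bash
python3 - <<'E'
from h import *
o=[.0410,-.0003,.0157];rep(o);go(tcp(.010,o),Rpart())
E
```

```text
hole mm [ 0.3346  0.0095 17.9411] force up-slope,left,normal [-0.6506 -0.0368 -0.6104] moment [ 0.0594  0.2715 -0.0042] 0.043076620199487645 19.25
shift [-0.007  0.     0.16 ] turn [-0.     0.002 -0.   ] rows>= 0.2
```

Call:
move_arm(
  targets=[
    [-0.3,0,0,0.07,0,0.002,0],
    [-0.3,0,0,0.13,0,0.002,0],
    [-0.3,0,0,0.18,0,0.002,0],
    [-0.3,0,0,0.2,0,0.002,0],
    [-0.3,0,0,0.22,0,0.002,0],
    [-0.3,0,0,0.22,0,0.002,0],
  ],
)

```text
time_s: 19.85
ee_pos: [0.5855, 0.1159, 0.0921]
eef_rot: [3.078, -0.433, 0.306]
force: [-0.9, -1.6, -0.6]
grip_width: 0.0433
grip_force: 40.0
```

```bash
python3 - <<'E'
from h import *
o=[.0410,-.0003,.0157];rep(o);go(tcp(.007,o),Rpart())
E
```

```text
hole mm [ 0.6984 -0.0141  7.5479] force up-slope,left,normal [-1.4736 -1.2544 -0.0495] moment [0.0287 0.295  0.0105] 0.04326966965128571 19.85
shift [-0.014 -0.     0.01 ] turn [-0.    -0.001 -0.   ] rows>= 0.0
```

Call:
move_arm(
  targets=[
    [-0.3,-0.01,0,0.01,0,0,0],
    [-0.3,-0.01,0,0.02,0,0,0],
    [-0.3,-0.01,0,0.03,0,0,0],
    [-0.3,-0.01,0,0.03,0,0,0],
  ],
)

```text
time_s: 20.25
ee_pos: [0.5857, 0.116, 0.0918]
eef_rot: [3.078, -0.434, 0.306]
force: [-16.0, -3.3, 17.8]
grip_width: 0.0432
grip_force: 40.0
```

```bash
python3 - <<'E'
from h import *
rep([.0410,-.0003,.0157])
E
```

```text
hole mm [ 0.742  -0.0381  7.2301] force up-slope,left,normal [-7.2532  0.2455 23.0422] moment [ 0.3609  1.3634 -0.0014] 0.0431562488020554 20.25
```

Contact came at the rib's top, with 23 N along the normal, so the template is seated. I'll release and back off.

Call:
move_arm(
  targets=[
    [0.3,0,0,-0.02,0,0,0],
    [0.3,0,0,-0.02,0,0,0],
    [0.3,0,0,-0.02,0,0,0],
    [0.3,0,0,-0.02,0,0,0],
    [0.3,0,0,-0.3,0,0,0],
    [0.5,0,0,-1,0,0,0],
    [1,0,0,-1.8,0,0,0],
    [1,0,0,-2.0,0,0,0],
    [1,0,0,-2.0,0,0,0],
    [1,0,0,-2.0,0,0,0],
  ],
)

```text
time_s: 21.25
ee_pos: [0.5438, 0.1093, 0.18]
eef_rot: [3.078, -0.432, 0.306]
force: [0.4, 0.2, -1.1]
grip_width: 0.0935
grip_force: 0.0
```

```bash
python3 - <<'E'
from h import *
i,d,K,T=cam('wrist');save('w11.png',cv2.resize(i[60:320,180:460],(646,600),interpolation=cv2.INTER_CUBIC))
B=np.c_[AX,np.cross(N,AX),N]
v,u=np.mgrid[60:300,220:420];dd=d[60:300,220:420].ravel();P=(pt(np.c_[u.ravel(),v.ravel()],dd,K,T)-TALL)@B
P=P[dd>0]
for nm,h,a,b in(('templ',.014,-.065,.012),('rib',.008,.016,.03),('rib low',.008,-.11,-.097)):
    Q=P[(abs(P[:,2]-h)<.005)&(abs(P[:,1])<.022)&(P[:,0]<b)&(P[:,0]>a)]
    if len(Q)>20: print(nm,len(Q),np.median(Q,0),np.linalg.lstsq(np.c_[Q[:,:2],np.ones(len(Q))],Q[:,2],rcond=None)[0],Q.min(0),Q.max(0))
for r in ctrl.tip_of('wrist','template_hole')[:2]: print(r['score'],r['point'],(plane(r['point'],N,N@TALL+.014,K,T)-TALL)@B)
print(ctrl.get_obs()['force'])
E
```

```text
templ 4135 [-0.0257  0.      0.0142] [-0.0004  0.0106  0.0142] [-0.0649 -0.022   0.0093] [0.012  0.0216 0.0183]
rib 346 [ 0.0207 -0.      0.0083] [-0.1932  0.0097  0.0121] [ 0.0161 -0.022   0.003 ] [0.0266 0.0214 0.013 ]
rib low 356 [-0.1011 -0.0003  0.0081] [0.0246 0.011  0.0106] [-0.1052 -0.0218  0.0063] [-0.097   0.0212  0.0098]
0.58 [311.6, 159.0] [[0.0004 0.0012 0.014 ]]
[ 0.0978 -0.6985 -0.5508]
```

View pics/w11.png

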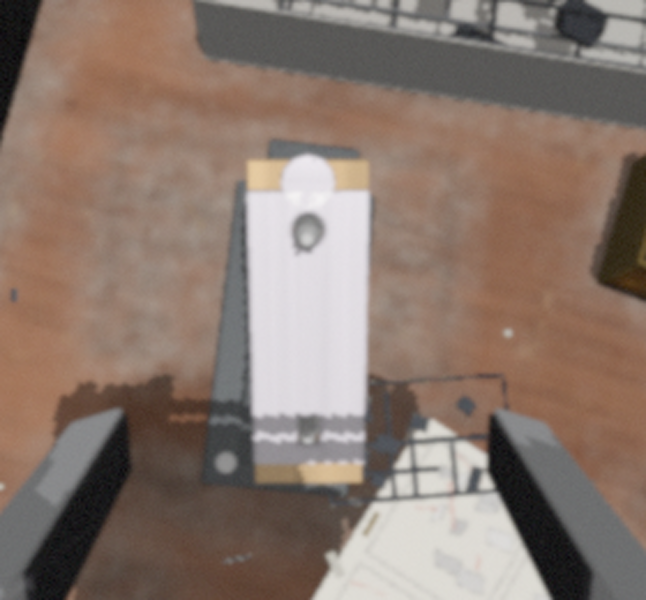

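The template lies flat on the rib, its top 14.2 mm above the shoulders. Both pins show through, the tall one at crop (308,230) and the short one at (308,430), and the gripper is clear.

```bash
python3 -c "
from station import ctrl;print(ctrl.hand_in())"
```

```text
the job is handed in; nothing more can be done
None
```

The rib and then the template are threaded over both pins and lie flat in the last wrist view. I handed the job in at about 21 s; the hand-in call gave no verdict.

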